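# Close the biscuit jar and press in its freshness block

## Task

Screw the biscuit jar's blue winged lid fully home: turn it clockwise (seen from above) by its wings until the red wing stands over the red tab on the jar and it stops. Then put the terracotta freshness block, white rib up, into the rectangular recess in the lid and press it down until it is flush with the lid. Leave the two tall canisters, the mug and the biscuit cutters where they stand, upright.

Things in the scene. Friction and masses are not known exactly. Their poses are not given: they have to be found in the camera images.
- jar: low round white biscuit jar, 140 mm diameter, 80 mm high to the underside of its lid, fixed to the table. Origin: centre of its underside, z up; its x axis points through a red tab (18 x 14 x 22 mm, 55 to 77 mm above the table, reaching 85 mm from the axis). The captive lid turns on it about the vertical axis
- lid (a joint): angle of the screw lid on the jar, rad: 0 = fully home (hard stop, red wing over the red tab); positive = unscrewed, counter-clockwise seen from above; it starts between 1.5 and 2.7. It does not rise as it turns, takes about 0.2 N m, and stays where it is left
- lid_top (a point): centre of the blue lid's flat top, on its axis, 104 mm above the table; the frame turns with the lid: z up, x towards the red wing. The lid is a disc 150 mm in diameter, 24 mm thick. Three upright wings stand on it at 0 (red), 120 and 240 degrees (blue), each from 47 to 75 mm from the axis, 14 mm thick, 30 mm above the lid's top
- recess (a point): where the block's origin lies when flush: centre of the lid's rectangular recess, 18 mm below lid_top, same axes. The recess is 69.5 mm along x by 49.5 mm along y, with a 2 mm chamfer. Its floor is a stiff black seal plate that starts 8 mm below the lid's top, yields to 18 mm below when pressed with 6 to 10 N, and then stays down
- block: loose terracotta freshness block, 66 mm (x) by 46 mm (y) by 18 mm high, with a white grip rib on top: 50 mm along x, 14 mm thick in y, 24 mm high (top at 42 mm). 0.12 kg. Origin: centre of the underside, z up. It fits the recess either way round; laid in, it stands 10 mm proud until pressed
- tall_a: bystander: tall amber storage canister with wooden cap, 80 mm diameter, 230 mm high, loose, close beside the jar. Origin: centre of its underside
- tall_b: bystander: tall green storage canister with steel cap, 80 mm diameter, 230 mm high, loose, close beside the jar. Origin: centre of its underside
- mug: bystander: blue mug, 76 mm diameter, 85 mm high, handle at its +y, near the block. Origin: centre of its underside
- cutter: bystander: round steel biscuit cutter, a ring 60 mm in diameter, 28 mm high, near the block. Origin: centre of its underside
- square_cutter: bystander: square yellow biscuit cutter dish, 62 x 62 x 28 mm, near the block. Origin: centre of its underside
There are look-alikes about, which are no part of the job. Leave any turquoise or yellow look-alike of the jar alone.

How it is judged:
On the way, in this order (a step that is already met when the one before it is completed fails the run):
1. the lid is screwed fully home (within 0.06 rad of its stop) (value of joint lid below 0.06 rad), for 0.2 s.
2. the block is pressed flush in the recess of the closed lid (value of joint lid below 0.06 rad and z of block in the frame of recess between -0.003 and 0.0025 m and horizontal distance between block and recess below 0.005 m and angle between the x axis of block and the x axis of recess, either way round below 0.1 rad and angle between block's own z axis and vertical below 0.06 rad), for 0.2 s.
At the end, for the whole second after the job is handed in: The lid is within 0.06 rad of its stop; the block lies at rest in the recess, white rib up, within 5 mm of its centre, 0.1 rad of its direction and 0.06 rad of level, its shoulder no more than 2.5 mm above the lid's top; every bystander is upright within 30 mm of where it stood (all of step 2 and linear speed of block below 0.02 m/s and not (distance of tall_a from where it was at the start of the episode above 0.03 m) and not (distance of tall_b from where it was at the start of the episode above 0.03 m) and not (distance of mug from where it was at the start of the episode above 0.03 m) and not (distance of cutter from where it was at the start of the episode above 0.03 m) and not (distance of square_cutter from where it was at the start of the episode above 0.03 m) and angle between each of tall_a, tall_b, mug, cutter, square_cutter's own z axis and vertical below 0.15 rad); the robot touches nothing.
It fails at once if a tall canister is moved more than 30 mm or tipped over (distance of any of tall_a, tall_b from where it was at the start of the episode above 0.03 m or angle between any of tall_a, tall_b's own z axis and vertical above 0.5 rad).
It fails at once if the mug or a cutter is moved more than 30 mm or tipped over (distance of any of mug, cutter, square_cutter from where it was at the start of the episode above 0.03 m or angle between any of mug, cutter, square_cutter's own z axis and vertical above 0.5 rad).
It also fails if it takes over 72 s, if anything falls off the work surface, if the arm or the gripper's body presses on something with over 40 N, if the wrist force passes 120 N, or if a joint passes its speed limit or range.

## Robot

A 6-joint arm with a two-finger parallel gripper is mounted at the origin on the work surface. World frame = base frame: x ahead of the robot, y to its left, z up, the work surface at z = 0. Lengths are in m, angles in rad, forces in N, time in s.
With the tool pointing down it reaches from about 0.35 to 0.775 m from the base axis. Payload 5.5 kg.
Tool frame: the origin (TCP) lies on the centre line of the jaws, within the pads' length; the fingertips stand 11 mm ahead of it and the grasp point (between the pads) lies 8 mm behind it (env.tip_extent is the distance from the TCP to the fingertips, in m); z points along the fingers, y is the line along which they close (so a half turn about z gives the same grasp; the last joint's range is limited). The gripper opens to 85 mm and grips with 20 to 120 N. Pads are 22 mm wide; open, the fingers measure 114 mm over their backs; the gripper's body (76 mm by 85 mm) begins 54 mm behind the grasp point. The pads swing forward as they close: fully open they stand 13 mm farther back than shut.
Start: joints at [-1.381, 0.313, 0.046, 1.304, 0, 1.431], TCP at [0.186, -0.544, 0.242] pointing down, gripper open.
Joint ranges: [-2.76, 2.76], [-0.86, 1.69], [-1.03, 1.26], [-2.2, 2.34], [-1.47, 1.5], [-3.14, 3.14]. Speed limits (rad/s): [2.57, 2.57, 3.14, 3.14, 3.14, 3.14].

## Interface

Orientations are given as a unit quaternion [w, x, y, z].
In Python, from workcell import env gives the robot as it stands.
- The arm moves only by the shell command python3 -m jog 'ROWS' [FORCE]. ROWS is JSON, a list of rows, each a list of 5 numbers: the gripper's target within -1 to 1 (shut at 1, half-way at 0, fully open at -1), then the shift along the tool's x, y, z in m, then the turn about the tool's z in degrees. In form: [[fingers, tx, ty, tz, turn], ...]. A call has 1 to 5 rows; each row shifts and turns the commanded pose from where the row before left it, along the tool's axes as they then stand; what a row does not reach is not made up. A row lasts 1/12 s, in which the tool goes at most 41.7 mm and 7.16 degrees, less where a joint would pass 70% of its speed; a pose out of reach is approached as far as the arm can. A call is refused whole if a number of a shift passes 0.0417 or a number of a turn 7.16, either way. A call with a gripper value outside its range is refused whole. The fingers move at their own pace and stop on an object; FORCE is the grip in N (left out, the last holds). Time passes only in rows, so rows that do not move let the fingers close. It gives the time, the measured TCP pose, the force, the opening and the grip force at its end, in the units of the state.
- env.get_state(): the state, without advancing time (a new reading comes with each control period).
- env.read_camera(name): name is "side" or "top"; returns a dict with "img" (400x640x3 uint8, red, green, blue), "fov_y" (degrees; the focal length in pixels is half the picture's height over the tangent of half this angle, whatever the lens; pixels are square), "cx", "cy" (the principal point, pixels), "T" (4x4, takes a point from camera to world coordinates). Camera axes: x right, y up, looking along -z (the intrinsics and any distortion apply to the point x, -y, -z); pixel columns grow to the right and rows downward; lengths in m; the calibration is good to about 2 mm. A picture is of the moment at which its call begins. There is no depth.
- env.hand_in(): hands the job in; it is judged then, once.
The state is a dict: "clock": time; "joint_pos": joint angles; "qvel": joint speeds; "tau": joint torques, N m; "tcp_pos": TCP position; "orientation": TCP orientation; "wrist_force": force on the tool from outside, world axes, zero at the start; "ft_torque": the same for the moment, N m; "finger_gap": finger opening in m; "grip_force": force on a finger pad.
Only numpy, scipy, OpenCV 4.12 (cv2) and the standard library are available. Lean on these libraries where they do the work, as an engineer would, in place of code of your own. Each camera call takes 0.05 s, during which the arm holds its last target. There are 200 camera calls.

## Working session

There is one attempt and no reset: what is moved stays moved. The work goes in short steps, Python scripts to look and compute and a shell command to move; the robot and the scene stay as the last step left them, time stands still between calls to the robot, and variables do not carry over. Pictures are saved under pics/ and viewed, at most 11 in all, crops included, and the job is handed in when it is done.

```bash
ls; mkdir -p pics; cat > h.py <<'E'
import numpy as np,cv2
from workcell import env
def grab(n):
    c=env.read_camera(n); return c
def ray(c,u,v):
    f=c["img"].shape[0]/2/np.tan(np.radians(c["fov_y"])/2)
    d=np.array([(u-c["cx"])/f,-(v-c["cy"])/f,-1.0]); T=np.array(c["T"])
    return T[:3,3],T[:3,:3]@d
def onz(c,u,v,z):
    o,d=ray(c,u,v); return o+d*(z-o[2])/d[2]
def proj(c,p):
    f=c["img"].shape[0]/2/np.tan(np.radians(c["fov_y"])/2); T=np.array(c["T"])
    q=T[:3,:3].T@(np.array(p)-T[:3,3]); return c["cx"]+f*q[0]/-q[2], c["cy"]-f*q[1]/-q[2]
E
python3 - <<'E'
from h import *
for n in("top","side"):
    c=grab(n); cv2.imwrite(f"pics/{n}0.png",c["img"][:,:,::-1]); print(n,{k:c[k] for k in c if k!="img"})
print(env.get_state())
E
```

```text
pics
top {'fov_y': 49.93514649298348, 'cx': 318.1455803010763, 'cy': 199.01729648970664, 'T': array([[-0.00242556,  0.9982846 , -0.05849756,  0.3695807 ],
       [-0.99987659, -0.00151314,  0.01563674, -0.01071154],
       [ 0.0155214 ,  0.05852827,  0.99816508,  1.30724316],
       [ 0.        ,  0.        ,  0.        ,  1.        ]])}
side {'fov_y': 56.701317400397045, 'cx': 314.90765131785, 'cy': 200.483974145265, 'T': array([[ 9.97979218e-01,  3.81224187e-02, -5.08346461e-02,
         3.96600187e-01],
       [-6.35368929e-02,  6.07991774e-01, -7.91396908e-01,
        -7.29932408e-01],
       [ 7.37082345e-04,  7.93027543e-01,  6.09185335e-01,
         6.38720725e-01],
       [ 0.00000000e+00,  0.00000000e+00,  0.00000000e+00,
         1.00000000e+00]])}
{'clock': 0.1, 'joint_pos': array([-1.38062528e+00,  3.13958135e-01,  4.51032311e-02,  1.30359792e+00,
       -4.06653451e-05,  1.43119780e+00]), 'qvel': array([ 0.00118158, -0.00302781,  0.00327361,  0.00080048,  0.00020422,
       -0.00018219]), 'tau': array([ 2.80137916e-03, -4.81726849e+01,  2.99243313e+01,  1.27267151e-02,
       -1.26756654e-04, -4.66523886e-06]), 'tcp_pos': array([ 0.18609727, -0.54359498,  0.2414837 ]), 'orientation': array([-8.27469574e-04,  9.86436931e-01,  1.64138643e-01, -4.12672379e-05]), 'wrist_force': array([ 0.04323747, -0.1522844 , -0.28662868]), 'ft_torque': array([-0.02381323,  0.05589128, -0.00805838]), 'grip_force': 0.0, 'finger_gap': 0.08518499622470185}
```

View pics/top0.png

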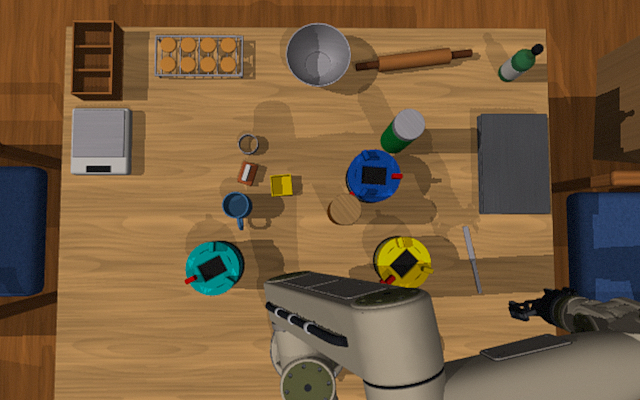

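View pics/side0.png

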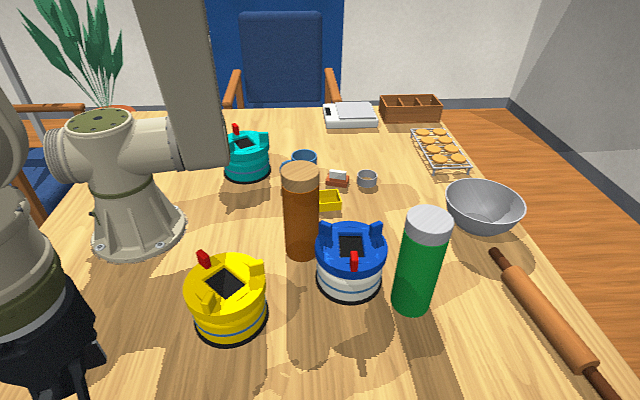

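```bash
python3 - <<'E'
from h import *
c=grab("top"); s=grab("side")
a=cv2.resize(c["img"][110:230,220:430],None,fx=3.8,fy=3.8,interpolation=cv2.INTER_CUBIC)
cv2.imwrite("pics/crop1.png",a[:,:,::-1])
for nm,k in (("top",c),("side",s)):
    h=cv2.cvtColor(k["img"],cv2.COLOR_RGB2HSV)
    red=(((h[...,0]<4)|(h[...,0]>174))&(h[...,1]>190)&(h[...,2]>80)).astype(np.uint8)
    n,l,st,ce=cv2.connectedComponentsWithStats(red)
    for i in range(1,n):
        if st[i,4]>3: print(nm,"red",st[i],ce[i].round(1))
h=cv2.cvtColor(c["img"],cv2.COLOR_RGB2HSV)
roi=h[160:190,232:262]
print(roi[14,2:28].tolist())
E
```

```text
top red [392 174  10   5  44] [396.7 175.7]
top red [350 192   4   3   9] [351.6 192.9]
top red [185 276  10   8  42] [189.3 279.7]
top red [387 276   8   8  33] [390.6 279.6]
top red [380 280   5   4  10] [382.2 281.6]
side red [232 123   7  12  54] [235.3 128.7]
side red [197 250  14  19 167] [203.4 258.9]
side red [350 251   8  21 140] [353.8 260.3]
[[16, 139, 167], [16, 138, 172], [16, 135, 170], [16, 137, 164], [16, 140, 146], [11, 174, 154], [9, 190, 150], [10, 213, 128], [9, 120, 136], [17, 25, 163], [13, 12, 188], [11, 11, 184], [15, 11, 185], [15, 7, 151], [4, 40, 45], [9, 186, 70], [11, 198, 89], [9, 195, 85], [11, 199, 87], [9, 190, 86], [11, 213, 72], [13, 149, 58], [17, 147, 97], [16, 138, 102], [17, 135, 100], [17, 137, 97]]
```

View pics/crop1.png

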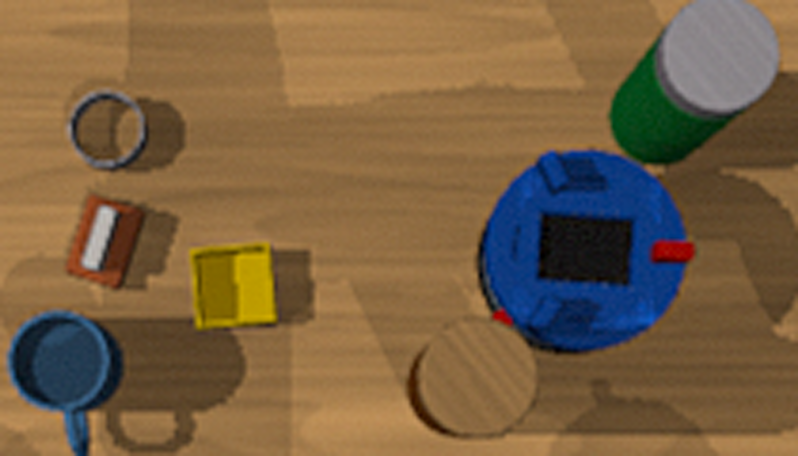

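```bash
cat > m.py <<'E'
from h import *
from scipy.optimize import least_squares
def comp(m,x0,y0,x1,y1):
    z=np.zeros(m.shape,np.uint8); z[y0:y1,x0:x1]=m[y0:y1,x0:x1]
    n,l,st,ce=cv2.connectedComponentsWithStats(z)
    i=1+np.argmax(st[1:,4]); cnt=cv2.findContours((l==i).astype(np.uint8),cv2.RETR_EXTERNAL,cv2.CHAIN_APPROX_NONE)[0][0]
    return ce[i],st[i],cnt
def tri(c,p,s,q):
    o1,d1=ray(c,*p);o2,d2=ray(s,*q)
    A=np.stack([d1,-d2],1);t=np.linalg.lstsq(A,o2-o1,rcond=None)[0]
    a,b=o1+t[0]*d1,o2+t[1]*d2
    return (a+b)/2,np.linalg.norm(a-b)
def avg(n,k=4):
    c=grab(n); c["img"]=np.mean([c["img"]]+[grab(n)["img"] for _ in range(k-1)],0).astype(np.uint8); return c
def hsv(c): return [x.astype(int) for x in cv2.split(cv2.cvtColor(c["img"],cv2.COLOR_RGB2HSV))]
E
python3 - <<'E'
from m import *
np.set_printoptions(precision=4,suppress=True)
c=avg("top");s=avg("side")
H,S,V=hsv(c);h,sa,v=hsv(s)
bt=comp((V<45),355,160,395,192); bs=comp((v<60),332,225,372,265)
print("black",bt[:2],bs[:2]); print(onz(c,*bt[0],.1),onz(s,*bs[0],.098),tri(c,bt[0],s,bs[0]))
r=cv2.minAreaRect(bt[2]);print("recess rect",r,[onz(c,*p,.1)[:2] for p in cv2.boxPoints(r)])
w=comp(((H<4)|(H>174))&(S>190),385,165,410,185); print("wing",w[:2],onz(c,*w[0],.134))
t=comp(((H<4)|(H>174))&(S>150)&(V>60),340,185,360,200); print("tab",t[:2],onz(c,*t[0],.077))
bl=comp((H>100)&(H<125)&(S>150)&(V>50),340,145,410,210)
P=np.array([onz(c,*p[0],.104)[:2] for p in bl[2]])
f=least_squares(lambda q:np.hypot(P[:,0]-q[0],P[:,1]-q[1])-q[2],[.46,-.16,.075],loss='soft_l1',f_scale=.002);print("lid circle",f.x)
# block
te=comp(((H<13)&(S>165)),230,155,264,192); print("terra",te[:2])
wh=comp((S<60)&(V>110),232,155,264,190); print("rib",wh[:2],onz(c,*wh[0],.042))
r=cv2.minAreaRect(wh[2]);q=[onz(c,*p,.042)[:2] for p in cv2.boxPoints(r)];print(r,q)
al=comp(((H<13)&(S>165))|((S<60)&(V>110)),230,155,264,192);r=cv2.minAreaRect(al[2]);print("all",r,onz(c,*r[0],.018),[onz(c,*p,.018)[:2] for p in cv2.boxPoints(r)])
sw=comp((sa<60)&(v>130),326,165,350,192);print("side rib",sw[:2],onz(s,*sw[0],.042))
st=comp((h<13)&(sa>150),322,165,354,192);print("side terra",st[:2])
# canister caps by ray onto z=.23
ca=cv2.findContours
for nm,p in(("A",(345,208)),("B",(409,127)),("mug",(237,206)),("yel",(281,185)),("cut",(248,144))):
    print(nm,onz(c,*p,{"A":.23,"B":.23,"mug":.085}.get(nm,.028)))
E
```

```text
black (array([373.4058, 175.1141]), array([362, 167,  24,  18, 377], dtype=int32)) (array([350.4296, 245.1933]), array([339, 236,  25,  21, 419], dtype=int32))
[ 0.5079 -0.1862  0.1   ] [ 0.5055 -0.1837  0.098 ] (array([ 0.5064, -0.186 ,  0.1004]), np.float64(0.0028300909576921655))
recess rect ((373.3916320800781, 175.12612915039062), (23.14861297607422, 16.297157287597656), 3.8140745162963867) [array([ 0.487 , -0.1517]), array([ 0.5332, -0.1552]), array([ 0.5288, -0.2207]), array([ 0.4825, -0.2171])]
wing (array([396.4082, 175.9592]), array([392, 174,  10,   5,  49], dtype=int32)) [ 0.5016 -0.2447  0.134 ]
tab (array([351.8, 193.1]), array([350, 192,   5,   4,  10], dtype=int32)) [ 0.4586 -0.1268  0.077 ]
lid circle [ 0.507  -0.1849  0.0724]
terra (array([247.8424, 173.5271]), array([237, 161,  21,  25, 203], dtype=int32))
rib (array([245.5263, 172.1184]), array([242, 164,   8,  17,  76], dtype=int32)) [0.5237 0.1838 0.042 ]
((245.65000915527344, 172.0500030517578), (4.427187919616699, 16.76007080078125), 18.43494987487793) [array([0.5024, 0.1973]), array([0.5496, 0.182 ]), array([0.5454, 0.1696]), array([0.4982, 0.1849])]
all ((247.15000915527344, 173.05001831054688), (14.862704277038574, 21.50348472595215), 18.434947967529297) [0.5238 0.1826 0.018 ] [array([0.5001, 0.2138]), array([0.5618, 0.1939]), array([0.5475, 0.1514]), array([0.4858, 0.1714])]
side rib (array([336.9732, 173.9463]), array([329, 169,  18,  11, 149], dtype=int32)) [0.5186 0.168  0.042 ]
side terra (array([337.0174, 181.8779]), array([326, 175,  23,  13, 172], dtype=int32))
A [ 0.41  -0.095  0.23 ]
B [ 0.616  -0.2594  0.23  ]
mug [0.4217 0.2006 0.085 ]
yel [0.4866 0.0801 0.028 ]
cut [0.6101 0.1792 0.028 ]
```

```bash
python3 -c "
from workcell import env; print(env.tip_extent)"
python3 -m jog '[[-1,0,0,-0.025,0],[-1,0,0,-0.025,0],[-1,0.028,-0.0157,0,0],[-1,0.028,-0.0157,0,0],[-1,0.028,-0.0157,0,0]]'
python3 -m jog '[[-1,0.028,-0.0157,0,0],[-1,0.028,-0.0157,0,0],[-1,0.028,-0.0157,0,0],[-1,0.028,-0.0157,0,0],[-1,0.028,-0.0157,0,0]]'
python3 -m jog '[[-1,0.028,-0.0157,0,0],[-1,0.028,-0.0157,0,0],[-1,0.028,-0.0157,0,0],[-1,0.028,-0.0157,0,0],[-1,0.028,-0.0157,0,0]]'
python3 -m jog '[[-1,0.028,-0.0157,0,0],[-1,0.028,-0.0157,0,0],[-1,0,0,0,-7],[-1,0,0,0,-7],[-1,0,0,0,-7]]'
```

```text
0.011
clock: 1.02
tcp_pos: [0.2508, -0.4721, 0.2928]
orientation: [0.001, 0.987, 0.163, 0.0]
wrist_force: [0.4, 0.8, -0.7]
finger_gap: 0.0855
grip_force: 0.0
clock: 1.43
tcp_pos: [0.3583, -0.3514, 0.2925]
orientation: [0.0, 0.986, 0.164, 0.0]
wrist_force: [0.0, -1.7, -0.5]
finger_gap: 0.0855
grip_force: 0.0
clock: 1.85
tcp_pos: [0.4654, -0.2317, 0.2925]
orientation: [0.0, 0.986, 0.164, 0.0]
wrist_force: [1.0, -0.5, 1.0]
finger_gap: 0.0858
grip_force: 0.0
clock: 2.27
tcp_pos: [0.5078, -0.1843, 0.2922]
orientation: [0.0, 0.939, 0.345, -0.0]
wrist_force: [-1.4, -0.2, -0.1]
finger_gap: 0.0859
grip_force: 0.0
```

```bash

python3 -m jog '[[-1,0,0,0,-7],[-1,0,0,0,-7],[-1,0,0,0,-7],[-1,0,0,0,-7],[-1,0,0,0,-7]]' >/dev/null
python3 -m jog '[[-1,0,0,0,-7],[-1,0,0,0,-7],[-1,0,0,0,-7],[-1,0,0,0,-7],[-1,0,0,0,-7]]' >/dev/null
python3 -m jog '[[-1,0,0,0,-7],[-1,0,0,0,-7],[-1,0,0,0,-7],[-1,0,0,0,-7],[-1,0,0,0,-7]]' >/dev/null
python3 -m jog '[[-1,0,0,0,-7],[-1,0,0,0,-7],[-1,0,0,0,-7],[-1,0,0,0,-7],[-1,0,0,0,-7]]' >/dev/null
python3 -m jog '[[-1,0,0,0,-7],[-1,0,0,0,-7],[-1,0,0,0,-7],[-1,0,0,0,-5],[-1,0,0,0,0]]'
cat >> m.py <<'E'
def st():
    from scipy.spatial.transform import Rotation as R
    s=env.get_state();w,x,y,z=s["orientation"];M=R.from_quat([x,y,z,w]).as_matrix()
    print("t",round(s["clock"],2),"tcp",s["tcp_pos"].round(4),"yaw of tool x,y",np.degrees(np.arctan2(M[1,:2],M[0,:2])).round(2),"tilt",np.degrees(np.arccos(-M[2,2])).round(2),"j",s["joint_pos"].round(2),"F",s["wrist_force"].round(1),"gap",round(s["finger_gap"],4))
    return s,M
E
python3 -c "from m import *;st()"
```

```text
clock: 4.35
tcp_pos: [0.5073, -0.1852, 0.2924]
orientation: [0.0, -0.225, 0.974, -0.0]
wrist_force: [-0.0, -0.2, 0.3]
finger_gap: 0.0856
grip_force: 0.0
t 4.35 tcp [ 0.5073 -0.1852  0.2924] yaw of tool x,y [-153.98  116.02] tilt 0.01 j [-0.5   0.24  0.06  1.4  -0.   -0.95] F [-0.  -0.2  0.3] gap 0.0856
```

```bash

python3 -m jog '[[-1,0,0,0.03,0],[-1,0,0,0.03,0],[-1,0,0,0.03,0],[-1,0,0,0.03,0],[-1,0,0,0.02,0]]' >/dev/null
python3 -m jog '[[-1,0,0,0.015,0],[-1,0,0,0.010,0],[-1,0,0,0.010,0],[-1,0,0,0,0],[-1,0,0,0,0]]'
python3 - <<'E'
from m import *
st()
s=grab("side");a=cv2.resize(s["img"][110:320,240:480],None,fx=2.8,fy=2.8,interpolation=cv2.INTER_CUBIC);cv2.imwrite("pics/s2.png",a[:,:,::-1])
E
```

```text
clock: 5.18
tcp_pos: [0.5074, -0.1853, 0.1175]
orientation: [-0.0, -0.224, 0.975, -0.0]
wrist_force: [0.6, -0.1, 0.1]
finger_gap: 0.0857
grip_force: 0.0
t 5.18 tcp [ 0.5074 -0.1853  0.1175] yaw of tool x,y [-154.15  115.85] tilt 0.0 j [-0.5   0.32 -0.27  0.99 -0.   -0.95] F [ 0.6 -0.1  0.1] gap 0.0857
```

View pics/s2.png

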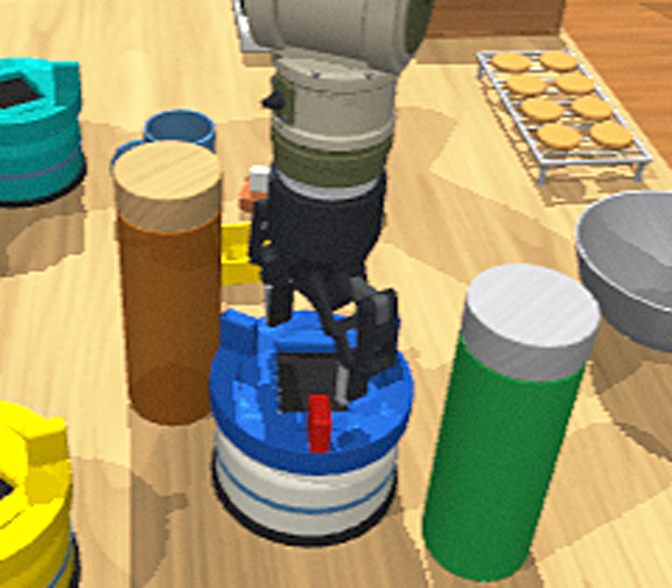

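```bash

python3 -m jog '[[-1,0,0,0.005,0],[-1,0,0,0,4],[-1,0,0,0,4],[-1,0,0,0,4],[-1,0,0,0,4]]'
python3 -m jog '[[-1,0,0,0,4],[-1,0,0,0,4],[-1,0,0,0,4],[-1,0,0,0,4],[-1,0,0,0,4]]' 
python3 -m jog '[[-1,0,0,0,4],[-1,0,0,0,4],[-1,0,0,0,4],[-1,0,0,0,4],[-1,0,0,0,4]]' 
python3 - <<'E'
from m import *
print(st()[0]["ft_torque"])
E
```

```text
clock: 5.65
tcp_pos: [0.5093, -0.1856, 0.1131]
orientation: [0.002, -0.085, 0.996, -0.0]
wrist_force: [4.9, 0.4, -3.5]
finger_gap: 0.0854
grip_force: 2.3
clock: 6.07
tcp_pos: [0.5095, -0.1861, 0.1132]
orientation: [0.002, 0.09, 0.996, -0.001]
wrist_force: [5.2, -2.0, -3.3]
finger_gap: 0.0855
grip_force: 2.3
clock: 6.48
tcp_pos: [0.5094, -0.1866, 0.1132]
orientation: [0.002, 0.261, 0.965, -0.001]
wrist_force: [3.3, -3.1, -3.7]
finger_gap: 0.0855
grip_force: 2.3
t 6.48 tcp [ 0.5094 -0.1866  0.1132] yaw of tool x,y [149.7  59.7] tilt 0.29 j [-0.5   0.32 -0.27  0.97 -0.    0.03] F [ 3.3 -3.1 -3.7] gap 0.0855
[-0.46943719 -0.76123969  0.25724405]
```

```bash

python3 -m jog '[[-1,0,0,0,5],[-1,0,0,0,5],[-1,0,0,0,5],[-1,0,0,0,5],[-1,0,0,0,5]]'|grep force
python3 -m jog '[[-1,0,0,0,5],[-1,0,0,0,5],[-1,0,0,0,5],[-1,0,0,0,5],[-1,0,0,0,5]]'|grep force
python3 -m jog '[[-1,0,0,0,4],[-1,0,0,0,4],[-1,0,0,0,4],[-1,0,0,0,4],[-1,0,0,0,4]]' 
python3 - <<'E'
from m import *
print(st()[0]["ft_torque"])
s=grab("side");a=cv2.resize(s["img"][110:320,240:480],None,fx=2.8,fy=2.8,interpolation=cv2.INTER_CUBIC);cv2.imwrite("pics/s3.png",a[:,:,::-1])
E
```

```text
wrist_force: [2.8, -5.1, -3.4]
grip_force: 2.4
wrist_force: [1.4, -4.7, -3.3]
grip_force: 2.6
clock: 7.73
tcp_pos: [0.5087, -0.1874, 0.1133]
orientation: [0.003, 0.768, 0.64, -0.0]
wrist_force: [1.2, -6.5, -2.0]
finger_gap: 0.0852
grip_force: 2.6
t 7.73 tcp [ 0.5087 -0.1874  0.1133] yaw of tool x,y [ 79.66 -10.34] tilt 0.3 j [-0.5   0.32 -0.27  0.97 -0.    1.25] F [ 1.2 -6.5 -2. ] gap 0.0852
[-1.07490229 -0.26805515  0.20644614]
```

View pics/s3.png

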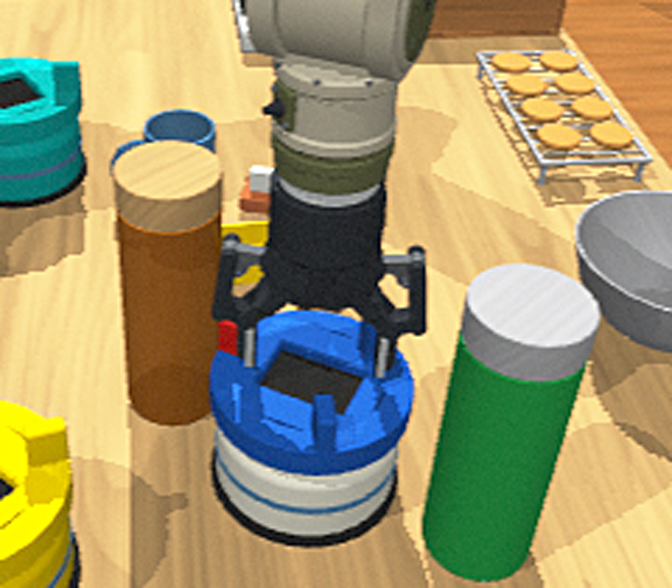

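```bash

python3 -m jog '[[-1,0,0,0,3],[-1,0,0,0,3],[-1,0,0,0,3],[-1,0,0,0,3]]'|grep wrist
python3 -m jog '[[-1,0,0,0,2],[-1,0,0,0,2]]'|grep wrist; python3 -m jog '[[-1,0,0,0,2],[-1,0,0,0,0]]'|grep wrist
python3 - <<'E'
from m import *
print(st()[0]["ft_torque"])
E
```

```text
wrist_force: [0.1, -5.8, -1.8]
wrist_force: [0.2, -5.8, -2.6]
wrist_force: [0.5, -5.5, -2.0]
t 8.45 tcp [ 0.5085 -0.1874  0.1133] yaw of tool x,y [ 61.77 -28.23] tilt 0.29 j [-0.5   0.32 -0.27  0.97 -0.    1.56] F [ 0.5 -5.5 -2. ] gap 0.0856
[-0.93286076 -0.11154979  0.13459403]
```

```bash

for i in 1; do
python3 -m jog '[[-1,0,0,0,2],[-1,0,0,0,0]]'|grep wrist
python3 -m jog '[[-1,0,0,0,2],[-1,0,0,0,0]]'|grep wrist
python3 -m jog '[[-1,0,0,0,2],[-1,0,0,0,0]]'|grep wrist
python3 -m jog '[[-1,0,0,0,2],[-1,0,0,0,0]]'|grep wrist
done
python3 - <<'E'
from m import *
print(st()[0]["ft_torque"])
E
```

```text
wrist_force: [-1.1, -7.9, -0.9]
wrist_force: [-5.6, -11.9, -0.7]
wrist_force: [-9.7, -16.7, 0.8]
wrist_force: [-14.6, -21.6, 1.9]
t 9.12 tcp [ 0.5044 -0.1914  0.1132] yaw of tool x,y [ 53.69 -36.3 ] tilt 0.85 j [-0.5   0.32 -0.27  0.98 -0.01  1.7 ] F [-14.6 -21.6   1.9] gap 0.0853
[-3.84629317  2.57120635  1.17143768]
```

```bash

python3 -m jog '[[-1,0,0,0,-6],[-1,0,0,0,-6],[-1,0,0,-0.02,0],[-1,0,0,-0.035,0],[-1,0,0,-0.04,0]]'
python3 -m jog '[[-1,0,0,-0.04,0],[-1,0,0,-0.04,0],[-1,0,0,-0.01,0],[-1,0,0,0,0]]'
python3 - <<'E'
from m import *
st()
E
```

```text
clock: 9.53
tcp_pos: [0.5061, -0.1847, 0.207]
orientation: [-0.002, 0.839, 0.544, -0.001]
wrist_force: [0.8, -0.0, -0.6]
finger_gap: 0.0856
grip_force: 0.0
clock: 9.87
tcp_pos: [0.5093, -0.1863, 0.3023]
orientation: [0.004, 0.839, 0.544, 0.002]
wrist_force: [-0.1, -0.1, -0.3]
finger_gap: 0.0853
grip_force: 0.0
t 9.87 tcp [ 0.5093 -0.1863  0.3023] yaw of tool x,y [ 65.9 -24.1] tilt 0.55 j [-0.5   0.23  0.08  1.41 -0.    1.49] F [-0.1 -0.1 -0.3] gap 0.0853
```

```bash
cat > blk.py <<'E'
from m import *
def orient(m,box,z,c):
    x0,y0,x1,y1=box; k=np.zeros(m.shape,np.uint8);k[y0:y1,x0:x1]=m[y0:y1,x0:x1]
    n,l,s_,ce=cv2.connectedComponentsWithStats(k);i=1+np.argmax(s_[1:,4]);ys,xs=np.where(l==i)
    P=np.array([onz(c,x,y,z)[:2] for x,y in zip(xs,ys)]);w,v=np.linalg.eigh(np.cov(P.T))
    return P.mean(0).round(4),np.degrees(np.arctan2(v[1,1],v[0,1])).round(1),np.sqrt(w*12).round(4)
E
python3 - <<'E'
from blk import *
c=avg("top",8);s=avg("side",4)
H,S,V=hsv(c);h,sa,v=hsv(s)
terr=(H<14)&(S>160);wh=(S<70)&(V>100)
print("all",orient(terr|wh|(V<50),(233,155,264,192),.02,c)); print("rib",orient(wh,(233,155,260,190),.042,c))
print("side rib",orient((sa<60)&(v>130),(326,165,350,192),.042,s))
a=np.hstack([cv2.resize(c["img"][155:195,225:275],None,fx=8,fy=8,interpolation=cv2.INTER_NEAREST),cv2.resize(s["img"][160:200,315:365],None,fx=8,fy=8,interpolation=cv2.INTER_NEAREST)]);cv2.imwrite("pics/blk.png",a[:,:,::-1])
E
python3 -m jog '[[-1,0.0312,-0.0125,0,0],[-1,0.0312,-0.0125,0,0],[-1,0.0312,-0.0125,0,0],[-1,0.0312,-0.0125,0,0],[-1,0.0312,-0.0125,0,0]]' >/dev/null
python3 -m jog '[[0,0.0312,-0.0125,0,0],[0,0.0312,-0.0125,0,0],[0,0.0312,-0.0125,0,0],[0,0.0312,-0.0125,0,0],[0,0.0312,-0.0125,0,0]]' >/dev/null
python3 -m jog '[[0,0.0312,-0.0125,0,0],[0,0,0,0,0]]'
python3 - <<'E'
from blk import *
st()
c=avg("top",6);H,S,V=hsv(c)
cv2.imwrite("pics/t2.png",c["img"][:,:,::-1])
print("recess",orient(V<45,(355,155,395,195),.1,c))
E
```

```text
all (array([0.5233, 0.1819]), np.float64(161.4), array([0.0468, 0.0666]))
rib (array([0.5243, 0.1837]), np.float64(162.9), array([0.013 , 0.0506]))
side rib (array([0.5192, 0.1679]), np.float64(124.1), array([0.0433, 0.0529]))
clock: 11.47
tcp_pos: [0.5216, 0.1892, 0.2969]
orientation: [-0.001, 0.838, 0.546, 0.001]
wrist_force: [-0.3, 0.5, -0.2]
finger_gap: 0.0424
grip_force: 0.0
t 11.47 tcp [0.5216 0.1892 0.2969] yaw of tool x,y [ 66.23 -23.77] tilt 0.12 j [0.2  0.26 0.11 1.42 0.   2.19] F [-0.3  0.5 -0.2] gap 0.0424
recess (array([ 0.5078, -0.1878]), np.float64(129.6), array([0.0454, 0.0678]))
```

View pics/blk.png

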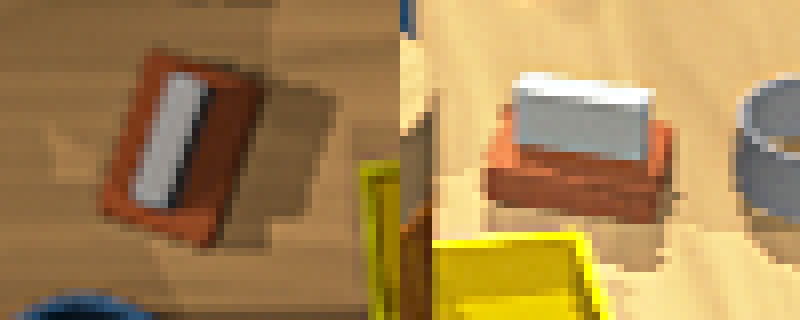

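View pics/t2.png

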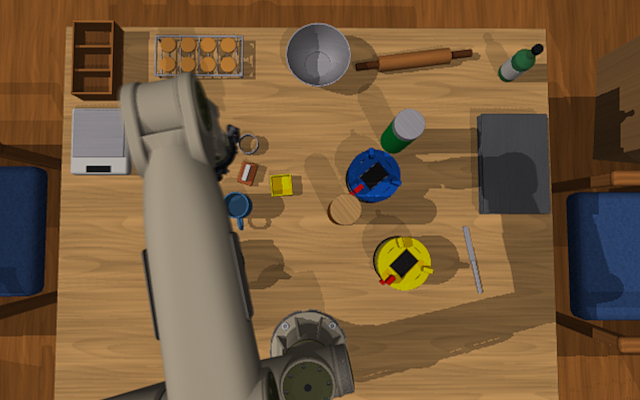

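```bash

python3 -m jog '[[0,0,0,0,-7],[0,0,0,0,-7],[0,0,0,0,-7],[0,0,0,0,-7],[0,0,0,0,-7]]' >/dev/null
python3 -m jog '[[0,0,0,0,-7],[0,0,0,0,-7],[0,0,0,0,-7],[0,0,0,0,-7],[0,0,0,0,-7]]' >/dev/null
python3 -m jog '[[0,0,0,0,-7],[0,0,0,0,-7],[0,0,0,0,-7],[0,0,0,0,-4.8],[0,-0.0042,-0.0052,0,0]]' >/dev/null
python3 -m jog '[[0,0,0,0.04,0],[0,0,0,0.04,0],[0,0,0,0.04,0],[0,0,0,0.04,0],[0,0,0,0,0]]'
python3 -m jog '[[0,0,0,0,0]]' >/dev/null
python3 -c "from m import *;st()"
```

```text
clock: 13.43
tcp_pos: [0.5187, 0.1754, 0.1295]
orientation: [-0.007, 0.161, 0.987, -0.003]
wrist_force: [-1.7, -0.5, -1.5]
finger_gap: 0.0429
grip_force: 0.0
t 13.52 tcp [0.5226 0.1765 0.1359] yaw of tool x,y [161.52  71.52] tilt 0.3 j [ 0.18  0.33 -0.2   1.05 -0.    0.5 ] F [0.8 0.1 0.3] gap 0.0426
```

```bash

python3 -m jog '[[0,0,0,0,0],[0,0,0,0,0],[0,0,0,0,0]]' >/dev/null
python3 -c "from m import *;st()"
```

```text
t 13.77 tcp [0.5266 0.1781 0.1403] yaw of tool x,y [161.65  71.65] tilt 0.31 j [ 0.18  0.32 -0.2   1.05 -0.    0.5 ] F [-0.8  1.  -0.3] gap 0.0426
```

```bash

python3 -m jog '[[0,0,0,0,0],[0,0,0,0,0],[0,0,0,0,0],[0,0,0,0,0],[0,0,0,0,0]]' >/dev/null
python3 -c "from m import *;st()"
python3 -m jog '[[0,0,0,0,0],[0,0,0,0,0],[0,0,0,0,0],[0,0,0,0,0],[0,0,0,0,0]]' >/dev/null
python3 -c "from m import *;st()"
```

```text
t 14.18 tcp [0.5243 0.178  0.1374] yaw of tool x,y [161.7  71.7] tilt 0.01 j [ 0.18  0.33 -0.2   1.04 -0.    0.5 ] F [-0.3 -0.1 -0.7] gap 0.0426
t 14.6 tcp [0.5243 0.1779 0.1372] yaw of tool x,y [161.7  71.7] tilt 0.01 j [ 0.18  0.33 -0.2   1.04 -0.    0.5 ] F [ 0.4 -0.   0.1] gap 0.0425
```

```bash

python3 -m jog '[[0,0.0019,0.0048,0,0],[0,0,0,0.02,0],[0,0,0,0.02,0],[0,0,0,0.02,0],[0,0,0,0.015,0]]' >/dev/null
python3 -m jog '[[0,0,0,0.01,0],[0,0,0,0.01,0],[0,0,0,0.005,0],[0,0,0,0.002,0],[0,0,0,0,0]]'
python3 -m jog '[[0,0,0,0,0],[0,0,0,0,0],[0,0,0,0,0],[0,0,0,0,0]]' >/dev/null
python3 - <<'E'
from m import *
st();s=grab("side");a=cv2.resize(s["img"][140:210,290:390],None,fx=7,fy=7,interpolation=cv2.INTER_CUBIC);cv2.imwrite("pics/s4.png",a[:,:,::-1])
E
```

```text
clock: 15.43
tcp_pos: [0.5241, 0.1831, 0.0352]
orientation: [-0.0, 0.159, 0.987, -0.0]
wrist_force: [-0.3, -1.0, 0.0]
finger_gap: 0.0429
grip_force: 0.0
t 15.77 tcp [0.5245 0.1832 0.0358] yaw of tool x,y [161.69  71.69] tilt 0.06 j [ 0.19  0.42 -0.33  0.81 -0.    0.51] F [-0.1  0.5 -0.3] gap 0.0427
```

View pics/s4.png

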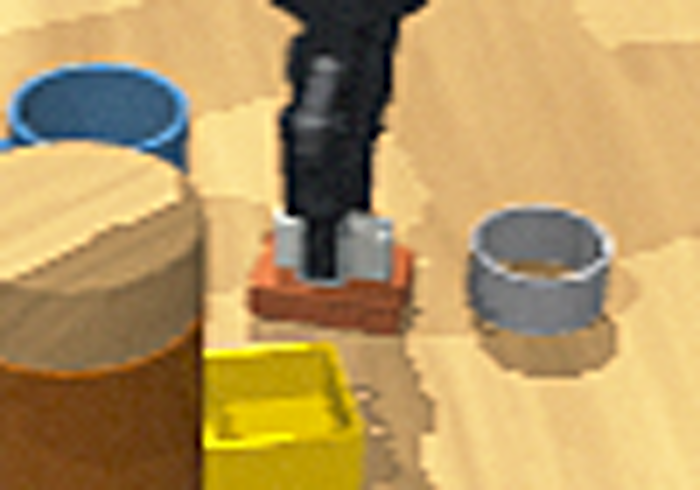

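```bash

python3 -m jog '[[1,0,0,0,0],[1,0,0,0,0],[1,0,0,0,0],[1,0,0,0,0],[1,0,0,0,0]]' 60
python3 -m jog '[[1,0,0,0,0],[1,0,0,0,0]]'
python3 -m jog '[[1,0,0,-0.01,0],[1,0,0,-0.02,0],[1,0,0,-0.03,0],[1,0,0,-0.04,0],[1,0,0,-0.04,0]]'
python3 -m jog '[[1,0,0,-0.04,0],[1,0,0,-0.04,0],[1,0,0,-0.03,0],[1,0,0,-0.02,0],[1,0,0,-0.01,0]]'
python3 -m jog '[[1,0,0,0,0],[1,0,0,0,0],[1,0,0,0,0],[1,0,0,0,0],[1,0,0,0,0]]' >/dev/null
python3 -c "from m import *;st()"
```

```text
clock: 16.23
tcp_pos: [0.5243, 0.1831, 0.0356]
orientation: [0.0, 0.159, 0.987, 0.0]
wrist_force: [-0.4, 0.1, 3.1]
finger_gap: 0.0126
grip_force: 60.4
clock: 16.4
tcp_pos: [0.5243, 0.1831, 0.0356]
orientation: [0.0, 0.159, 0.987, 0.0]
wrist_force: [-0.5, -0.5, 4.6]
finger_gap: 0.0126
grip_force: 60.4
clock: 16.82
tcp_pos: [0.5225, 0.1828, 0.1759]
orientation: [-0.002, 0.159, 0.987, -0.001]
wrist_force: [0.2, 0.3, -1.0]
finger_gap: 0.0127
grip_force: 59.7
clock: 17.23
tcp_pos: [0.5246, 0.1832, 0.319]
orientation: [0.002, 0.159, 0.987, 0.001]
wrist_force: [0.3, -0.5, -1.3]
finger_gap: 0.0126
grip_force: 59.8
t 17.65 tcp [0.5233 0.183  0.3135] yaw of tool x,y [161.7  71.7] tilt 0.19 j [ 0.19  0.27  0.16  1.46 -0.    0.51] F [ 0.9 -0.2 -0.4] gap 0.0127
```

```bash

python3 -m jog '[[1,0,0,0,7],[1,0,0,0,7],[1,0,0,0,7],[1,0,0,0,7],[1,0,0,0,4.1]]'  >/dev/null
python3 -m jog '[[1,-0.01,-0.009,0,0],[1,-0.02,-0.018,0,0],[1,-0.025,-0.023,0,0],[1,-0.025,-0.023,0,0],[1,-0.025,-0.023,0,0]]' >/dev/null
python3 -m jog '[[1,-0.025,-0.023,0,0],[1,-0.025,-0.023,0,0],[1,-0.025,-0.023,0,0],[1,-0.025,-0.023,0,0],[1,-0.025,-0.023,0,0]]' >/dev/null
python3 -m jog '[[1,-0.025,-0.023,0,0],[1,-0.02,-0.0146,0,0],[1,0,0,0,0],[1,0,0,0,0],[1,0,0,0,0]]' >/dev/null
python3 -m jog '[[1,0,0,0,0],[1,0,0,0,0],[1,0,0,0,0],[1,0,0,0,0],[1,0,0,0,0]]' >/dev/null
python3 -c "from m import *;st()"
```

```text
t 19.73 tcp [ 0.5079 -0.1867  0.3155] yaw of tool x,y [129.66  39.66] tilt 0.02 j [-0.5   0.24  0.12  1.45 -0.    0.38] F [ 0.4  0.  -1.4] gap 0.0123
```

```bash

python3 -m jog '[[1,0,0,0.02,0],[1,0,0,0.035,0],[1,0,0,0.035,0],[1,0,0,0.035,0],[1,0,0,0.02,0]]' >/dev/null
python3 -m jog '[[1,0,0,0.015,0],[1,0,0,0,0],[1,0,0,0,0],[1,0,0,0,0],[1,0,0,0,0]]' >/dev/null
python3 -m jog '[[1,0,0,0,0],[1,0,0,0,0],[1,0,0,0,0],[1,0,0,0,0]]' >/dev/null
python3 - <<'E'
from m import *
S_,M=st()
s=avg("side");h,sa,v=hsv(s)
m=(h<14)&(sa>150)
ce,bb,cnt=comp(m,310,190,400,270);print("terra",ce,bb)
b=S_["tcp_pos"]-[0,0,.0356]
for z in(0,.018):
  for x,y in((1,1),(1,-1),(-1,-1),(-1,1)):
    p=b+M[:,0]*x*.033+M[:,1]*y*.023+[0,0,z]; print("pred",z,x,y,np.round(proj(s,p),1))
cv2.imwrite("pics/s5.png",cv2.resize(s["img"][190:290,300:410],None,fx=7.2,fy=6,interpolation=cv2.INTER_NEAREST)[:,:,::-1])
E
```

```text
t 20.9 tcp [ 0.5079 -0.1874  0.1557] yaw of tool x,y [129.59  39.59] tilt 0.05 j [-0.5   0.29 -0.2   1.08 -0.    0.38] F [ 0.1 -0.2 -2.3] gap 0.0124
terra [345.26405451 234.41226576] [324 215  47  36 587]
pred 0 1 1 [348.3 225.5]
pred 0 1 -1 [333.  235.8]
pred 0 -1 -1 [357.2 252.7]
pred 0 -1 1 [372.5 241.4]
pred 0.018 1 1 [348.7 219. ]
pred 0.018 1 -1 [333.2 229.2]
pred 0.018 -1 -1 [357.9 246.1]
pred 0.018 -1 1 [373.3 234.8]
```

View pics/s5.png

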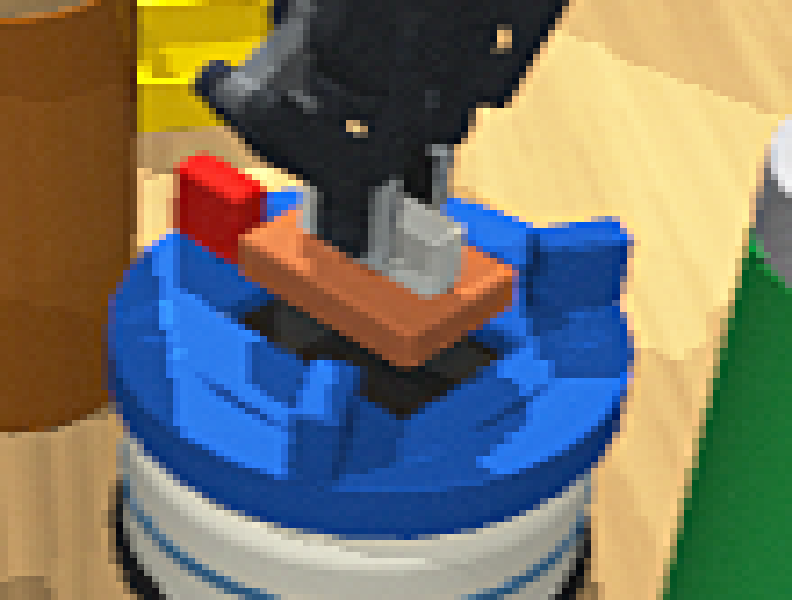

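```bash
python3 - <<'E'
from m import *
S_,M=st(); s=grab("side"); b=S_["tcp_pos"]*[1,1,0]
for x,y,z in((-1,-1,.102),(-1,-1,.104),(1,-1,.102),(-1,1,.102)):
    print((x,y,z),np.round(proj(s,b+M[:,0]*x*.03475+M[:,1]*y*.02475+[0,0,z]),1))
p=np.array(proj(s,b+[0,0,.11]))
for d in([.001,0,0],[0,.001,0],[0,0,.001]): print(np.round(np.array(proj(s,b+[0,0,.11]+np.array(d)))-p,2))
v=s["img"].max(2).astype(int)
# black mask rows
for r in range(238,262): print(r,''.join('#' if x<62 else ('t' if t else '.') for x,t in zip(v[r,328:380],(s["img"][r,328:380,0].astype(int)>s["img"][r,328:380,2]+50))))
E
```

```text
t 21.1 tcp [ 0.5077 -0.1873  0.1553] yaw of tool x,y [129.6  39.6] tilt 0.0 j [-0.5   0.29 -0.2   1.08 -0.    0.38] F [ 0.3  0.4 -1.4] gap 0.0124
(-1, -1, 0.102) [356.5 260.1]
(-1, -1, 0.104) [356.6 259.4]
(1, -1, 0.102) [331.4 242.1]
(-1, 1, 0.102) [372.7 247.9]
[ 0.49 -0.02]
[-0.07 -0.34]
[ 0.03 -0.35]
238 .........tttttttttttttttttttt.....ttttttttt.........
239 ...........ttttttttttttttttttt..ttttttttttt.........
240 t........##.ttttttttttttttttttttttttttttttt.........
241 tt......#####.tttttttttttttttttttttttttttt.t........
242 ttt...#########tttttttttttttttttttttttttt.tt........
243 tttt..##########ttttttttttttttttttttttt...ttt.......
244 tttt...##########.tttttttttttttttttttt....ttt.......
245 ttttt.t.###########tttttttttttttttttt......tt.......
246 tttttttt.###########.ttttttttttttttt##.......t......
247 ttttttt.....##########ttttttttttttt####......tt.....
248 ttttttt......##########.ttttttttt########...tt......
249 ttttttt.......##########.ttttttt#########..ttt......
250 tttttt.........t.t...#####ttttt#########.tttttttt...
251 ttttttt........t.tt...#####..#########...ttttttt....
252 tttttt........ttttt....###############...ttttttt....
253 tttttt.........tttt...##############.......ttttttttt
254 t..ttttt......ttt.....#############.........tt..tttt
255 tt..ttttt....tttt.....############..........tt.ttttt
256 ttt..tttttt...ttt......#########..............tttttt
257 tttt...tttt..tttt........######..............ttttttt
258 tttttt..tttttttttt........####...............ttttttt
259 tttttttt.ttt....t..........#.................ttttttt
260 ttttttttt..t................................tttttttt
261 ttttttttttt.................................tttttttt
```

```bash

python3 -m jog '[[1,0.0006,-0.0008,0.006,0],[1,0,0,0.005,0],[1,0,0,0,0],[1,0,0,0,0],[1,0,0,0,0]]' |egrep 'tcp|wrist'
python3 -m jog '[[1,0,0,0.003,0],[1,0,0,0,0],[1,0,0,0,0],[1,0,0,0,0]]' |egrep 'tcp|wrist'
python3 -m jog '[[1,0,0,0.003,0],[1,0,0,0,0],[1,0,0,0,0]]' |egrep 'tcp|wrist'
python3 -m jog '[[1,0,0,0.003,0],[1,0,0,0,0],[1,0,0,0,0]]' |egrep 'tcp|wrist'
python3 -m jog '[[1,0,0,0.002,0],[1,0,0,0,0],[1,0,0,0,0]]' |egrep 'tcp|wrist'
```

```text
tcp_pos: [0.5066, -0.1873, 0.1441]
wrist_force: [1.0, -0.3, -1.9]
tcp_pos: [0.5068, -0.1873, 0.1413]
wrist_force: [0.4, -0.1, -1.2]
tcp_pos: [0.5066, -0.1872, 0.1381]
wrist_force: [0.3, 0.0, -0.5]
tcp_pos: [0.5066, -0.1872, 0.135]
wrist_force: [-0.5, 0.5, -1.7]
tcp_pos: [0.5067, -0.1872, 0.1332]
wrist_force: [0.1, 0.3, -1.1]
```

```bash

python3 -m jog '[[1,0,0,0.002,0],[1,0,0,0.001,0],[1,0,0,0,0]]' |egrep 'tcp|wrist'
python3 -m jog '[[1,0,0,0.002,0],[1,0,0,0,0],[1,0,0,0,0]]' |egrep 'tcp|wrist'
python3 -m jog '[[1,0,0,0.002,0],[1,0,0,0,0],[1,0,0,0,0]]' |egrep 'tcp|wrist'
python3 -m jog '[[1,0,0,0.002,0],[1,0,0,0,0],[1,0,0,0,0]]' |egrep 'tcp|wrist'
python3 -m jog '[[1,0,0,0.002,0],[1,0,0,0,0],[1,0,0,0,0]]' |egrep 'tcp|wrist'
```

```text
tcp_pos: [0.507, -0.1874, 0.1306]
wrist_force: [-0.3, -0.2, 0.8]
tcp_pos: [0.507, -0.1875, 0.1286]
wrist_force: [0.1, 0.1, 3.3]
tcp_pos: [0.507, -0.1875, 0.1263]
wrist_force: [-0.0, -1.0, 3.4]
tcp_pos: [0.507, -0.1874, 0.1241]
wrist_force: [0.2, -0.8, 2.5]
tcp_pos: [0.507, -0.1874, 0.1221]
wrist_force: [1.4, -1.3, 2.8]
```

```bash

python3 -m jog '[[1,0,0,0.001,0],[1,0,0,0,0],[1,0,0,0,0]]' |egrep 'tcp|wrist'
python3 -m jog '[[1,0,0,0.001,0],[1,0,0,0,0],[1,0,0,0,0]]' |egrep 'tcp|wrist'
python3 -m jog '[[1,0,0,0.001,0],[1,0,0,0,0],[1,0,0,0,0]]' |egrep 'tcp|wrist'
python3 - <<'E'
from m import *
st();s=avg("side")
cv2.imwrite("pics/s6.png",cv2.resize(s["img"][190:290,300:410],None,fx=7.2,fy=6,interpolation=cv2.INTER_NEAREST)[:,:,::-1])
E
```

```text
tcp_pos: [0.5069, -0.1874, 0.1215]
wrist_force: [0.7, -0.4, 4.3]
tcp_pos: [0.507, -0.1875, 0.1214]
wrist_force: [-1.5, 0.3, 11.0]
tcp_pos: [0.5071, -0.1875, 0.1214]
wrist_force: [-2.9, 1.4, 17.0]
t 24.65 tcp [ 0.5071 -0.1875  0.1214] yaw of tool x,y [129.6  39.6] tilt 0.12 j [-0.5   0.31 -0.26  1.   -0.    0.38] F [-2.9  1.4 17. ] gap 0.0128
```

View pics/s6.png

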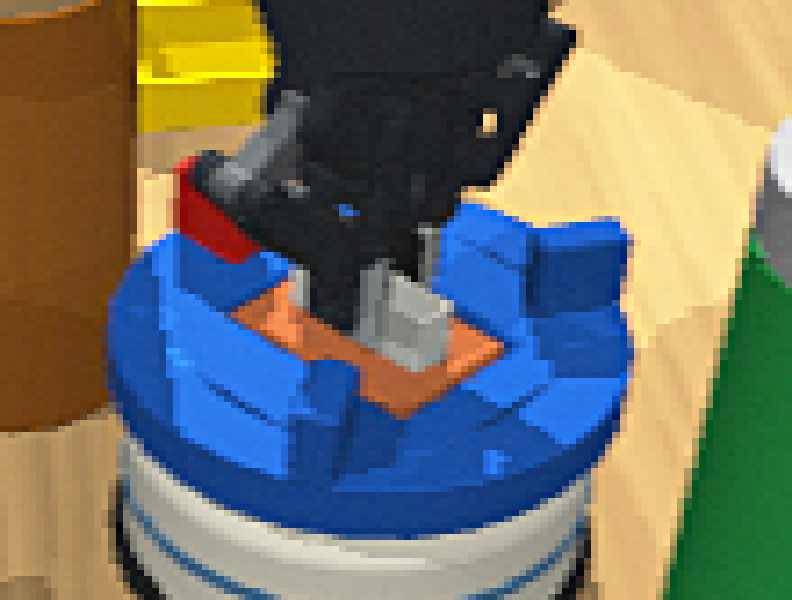

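```bash

python3 -m jog '[[0.2,0,0,-0.001,0],[0.2,0,0,0,0],[0.2,0,0,0,0],[0.2,0,0,0,0]]' |egrep 'tcp|wrist|gap'
python3 -m jog '[[0.2,0,0,-0.01,0],[0.2,0,0,-0.02,0],[0.2,0,0,-0.03,0],[0.2,0,0,-0.04,0],[0.2,0,0,-0.04,0]]' |egrep 'tcp|wrist|gap'
python3 -m jog '[[0.2,0,0,-0.03,0],[0.2,0.03,0.027,0,0],[0.2,0.03,0.027,0,0],[0.2,0.03,0.027,0,0],[0.2,0.03,0.027,0,0]]' >/dev/null
python3 -m jog '[[0.2,0.03,0.027,0,0],[0.2,0.02,0.02,0,0],[0.2,0,0,0,0],[0.2,0,0,0,0],[0.2,0,0,0,0]]' |egrep 'tcp|wrist|gap'
python3 - <<'E'
from blk import *
st();s=avg("side");c=avg("top")
cv2.imwrite("pics/end.png",np.hstack([cv2.resize(s["img"][190:290,300:400],(400,400),interpolation=cv2.INTER_NEAREST),cv2.resize(c["img"][110:230,300:430],(400,400),interpolation=cv2.INTER_CUBIC)])[:,:,::-1])
h,sa,v=hsv(s);print("side terra",comp((h<14)&(sa>150),328,225,375,265)[:2]); H,S,V=hsv(c)
print("terra+rib",orient(((H<14)&(S>150))|((S<70)&(V>80)),(360,160,390,190),.106,c))
E
```

```text
tcp_pos: [0.5061, -0.1869, 0.1194]
wrist_force: [0.1, -0.3, -0.5]
finger_gap: 0.0342
tcp_pos: [0.5058, -0.1868, 0.2614]
wrist_force: [1.1, -0.7, 1.0]
finger_gap: 0.0342
tcp_pos: [0.5177, 0.0425, 0.2905]
wrist_force: [0.1, -0.3, 0.2]
finger_gap: 0.0343
t 26.43 tcp [0.5177 0.0425 0.2905] yaw of tool x,y [129.63  39.63] tilt 0.03 j [-0.07  0.2   0.01  1.38 -0.    0.81] F [ 0.1 -0.3  0.2] gap 0.0343
side terra (array([350.26956522, 248.22608696]), array([333, 237,  36,  22, 230], dtype=int32))
terra+rib (array([ 0.5063, -0.1865]), np.float64(127.7), array([0.0461, 0.0656]))
```

View pics/end.png

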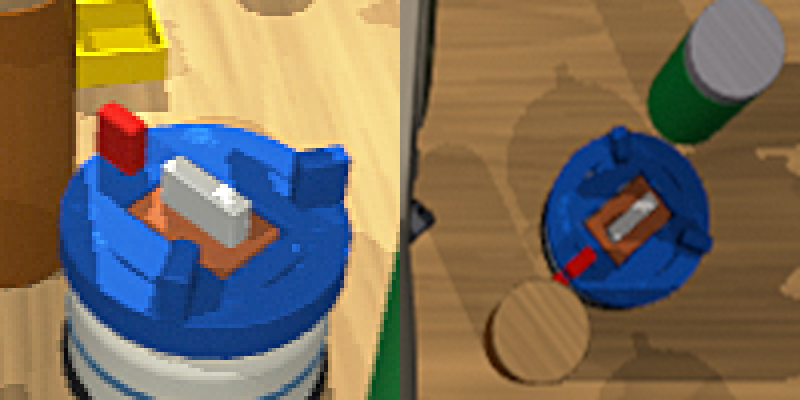

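```bash
python3 -c "
from workcell import env; print(env.hand_in())"
```

```text
the job is handed in; nothing more can be done
None
```

The job is handed in at about 26 s on the clock (no verdict was returned): the blue lid is turned home to its hard stop with the red wing over the tab, the terracotta block sits flush in the recess with its rib up, and both canisters stood upright in the last picture; the mug and cutters were not looked at again after the block was lifted.

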